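# Drive the old sleeves out of the tube-mount brackets

## Task

Strip the two white corner brackets of their old brass sleeves: stand a bracket in the push-out jig, push the drift through the bore so that the sleeve drops into the jig's catch tray, pull the drift back, and turn the bracket so that its other leg meets the drift; some bores are already empty. Drive sleeves only with the drift, never with the fingers, and leave the bottle, jar and screwdriver alone. Finish with every sleeve in the catch tray, both brackets standing upright on the rubber mat as they stood on the bench, and the drift pulled fully back.

Things in the scene. Friction and masses are not known exactly. Their poses are not given: they have to be found in the camera images.
- jig: Push-out jig fixed to the bench. Its x is the push direction, z up; origin on the bench, below the drift's line, in the plane of the two stop posts' faces. Posts: x 0 to 12, |y| 14 to 22, 50 mm high, with a 28 mm exit gap between (sill 25 mm high). A bracket stands on the bench before them (x below 0), its leg flat on the posts, bore on the line y = 0, to about 4 mm; the drift pushes it home.
- jig_nest (a point): Point on the drift's line, 36 mm above the bench, in the plane of the posts' faces. Good stances: for bore A the bracket's origin at jig x -31, y -49 mm, turned +90 degrees (counter-clockwise from above) from the jig (leg B points back towards the handle); for bore B its origin at jig x -31, y +49 mm, turned 180 degrees (leg A points back).
- jig_guide (a point): Top centre of the drift's fixed guide block: jig x -83 to -63, |y| under 18, 54 mm high. Otherwise the bench before the posts is bare but for the drift.
- jig_tray (a point): Centre of the floor of the jig's fixed aluminium catch tray, 3 mm above the bench; the tray spans jig x 12 to 136, |y| under 42 mm, walls 24 mm high.
- drift (a joint): Travel of the drift rod along the jig's +x, 0 (parked, tip 50 mm short of the posts' plane) to 0.080 m (tip 30 mm past it). Stays where it is left; about 2 N friction, up to about 12 N more while it drives a sleeve. A sleeve is out when it is beyond about 0.070. A bracket knocked back over its tip must be slid forward before it is lifted.
- drift_handle (a point): Grip point of the drift's handle: an upright black round post 22 mm in diameter, top 105 mm above the bench; this point is on its axis 85 mm above the bench and 175 mm behind the posts' plane when parked. It moves with the drift rod (10 mm diameter, axis 36 mm above the bench).
- mat: Black rubber mat for finished brackets, fixed, 300 mm (its x) by 190 mm (its y), 4 mm thick. Origin: centre of its underside, on the bench.
- bracket1: White L-shaped corner bracket 1, 62 mm high, 0.22-0.43 kg, standing on its L; legs 102 mm long outside, 22 mm thick. Origin: at its underside, 31 mm in from both outer faces. Leg A along its +x: x -31 to 71, y -31 to -9 mm; leg B along +y: y -31 to 71, x -31 to -9. Each leg has a 20 mm through bore. Pinch a leg's upper 35 mm across its thickness, 38 mm from the outer corner (A: x 7, y -20; B: x -20, y 7).
- bracket2: White L-shaped corner bracket 2, 62 mm high, 0.22-0.43 kg, standing on its L; legs 102 mm long outside, 22 mm thick. Origin: at its underside, 31 mm in from both outer faces. Leg A along its +x: x -31 to 71, y -31 to -9 mm; leg B along +y: y -31 to 71, x -31 to -9. Each leg has a 20 mm through bore. Pinch a leg's upper 35 mm across its thickness, 38 mm from the outer corner (A: x 7, y -20; B: x -20, y 7).
- sleeve1A: Brass sleeve, 19 mm diameter, 28 mm long, along its own x axis, origin at its centre, 40 g. If present, it starts pressed in bore A of bracket 1, standing 3 mm proud on both faces, held by a few newtons; absent (None) if that bore is already empty.
- sleeve1B: Brass sleeve, 19 mm diameter, 28 mm long, along its own x axis, origin at its centre, 40 g. If present, it starts pressed in bore B of bracket 1, standing 3 mm proud on both faces, held by a few newtons; absent (None) if that bore is already empty.
- sleeve2A: Brass sleeve, 19 mm diameter, 28 mm long, along its own x axis, origin at its centre, 40 g. If present, it starts pressed in bore A of bracket 2, standing 3 mm proud on both faces, held by a few newtons; absent (None) if that bore is already empty.
- sleeve2B: Brass sleeve, 19 mm diameter, 28 mm long, along its own x axis, origin at its centre, 40 g. If present, it starts pressed in bore B of bracket 2, standing 3 mm proud on both faces, held by a few newtons; absent (None) if that bore is already empty.
- bracket1_boreA (a point): Centre of bracket 1's bore in leg A, half way through the leg, 36 mm above its underside. The bore runs along the bracket's y.
- bracket1_boreB (a point): Centre of bracket 1's bore in leg B, half way through the leg, 36 mm above its underside. The bore runs along the bracket's x.
- bracket2_boreA (a point): Centre of bracket 2's bore in leg A, half way through the leg, 36 mm above its underside. The bore runs along the bracket's y.
- bracket2_boreB (a point): Centre of bracket 2's bore in leg B, half way through the leg, 36 mm above its underside. The bore runs along the bracket's x.
- squeeze_bottle: White squeeze bottle, 48 mm diameter, 130 mm high, bystander. Origin under its centre.
- jar: Amber glass jar, 60 mm diameter, 70 mm high, bystander. Origin under its centre.
- screwdriver: Screwdriver lying on the bench, bystander.

How it is judged:
By the outcome, as a careful person would: the job done as asked, in the order asked, and still so for the second after the job is handed in, with the robot touching nothing.
Of sleeve1A, sleeve1B, sleeve2A, sleeve2B only 2 to 4 are there at a start; the rules pass over those that are not, and their reading is None.
At some moment in a run one of bracket1, bracket2 may be knocked a few centimetres aside while the robot is not near it.
Once in a run the grip may slacken for a moment while it holds something.
It also fails if it takes over 210 s, if anything falls off the work surface, if the arm or the gripper's body presses on something with over 40 N, if the wrist force passes 120 N, or if a joint passes its speed limit or range.

## Robot

A 6-joint arm with a two-finger parallel gripper is mounted at the origin on the work surface. World frame = base frame: x ahead of the robot, y to its left, z up, the work surface at z = 0. Lengths are in m, angles in rad, forces in N, time in s.
With the tool pointing down it reaches from about 0.375 to 0.975 m from the base axis. Payload 3.8 kg.
Tool frame: the origin (TCP) lies on the centre line of the jaws, within the pads' length; the fingertips stand 14 mm ahead of it and the grasp point (between the pads) lies 5 mm behind it; z points along the fingers, y is the line along which they close (so a half turn about z gives the same grasp; the last joint's range is limited). The gripper opens to 85 mm and grips with 20 to 120 N. Pads are 22 mm wide; open, the fingers measure 114 mm over their backs; the gripper's body (76 mm by 85 mm) begins 54 mm behind the grasp point. The pads swing forward as they close: fully open they stand 13 mm farther back than shut.
Start: joints at [-1.15, 0.264, 1.604, -0, 1.274, -0.037], TCP at [0.298, -0.605, 0.209] pointing down, gripper open.
Joint ranges: [-2.63, 2.63], [-0.94, 2.18], [0.31, 2.57], [-1.31, 4.45], [0, 2.66], [-2.55, 2.55]. Speed limits (rad/s): [2.57, 2.57, 3.14, 3.14, 3.14, 3.14].

## Interface

Orientations are given as a rotation vector (axis times angle).
In Python, from workcell import bot, eyes, spot_in gives the robot as it stands.
- The arm moves only by the tool carry_out, never from a script. Its argument "series" is text: rows parted by semicolons, each of 4 numbers parted by spaces: the shift along the world's x, y, z in m, then the turn about the world's z in degrees. In form: tx ty tz roll; .... A call has 1 to 20 rows; each row shifts and turns the commanded pose from where the row before left it; what a row does not reach is not made up. A row lasts 1/8 s, in which the tool goes at most 62.5 mm and 10.7 degrees, less where a joint would pass 70% of its speed; a pose out of reach is approached as far as the arm can. A call is refused whole if a number of a shift passes 0.0625 or a number of a turn 10.7, either way. A call with a gripper value outside its range is refused whole. "jaw" is the gripper command: -1 is shut, 1 is fully open, values between are in proportion, set as the call begins (left out, the last holds). The fingers move at their own pace and stop on an object; "grip_force" is the grip in N (left out, the last holds). Time passes only in rows, so rows that do not move let the fingers close. It gives the time, the measured TCP pose, the force, the opening and the grip force at its end, in the units of the state.
- bot.read_state(): the state, without advancing time (a new reading comes with each control period).
- eyes.read_camera(name): name is "scene" or "top"; returns (picture, depth): 420x560x3 uint8, blue, green, red; 420x560 float32, m along the optical axis (not along the pixel's ray), 0 where there is no reading.
- eyes.get_calibration(name): a dict with "K" (3x3 intrinsics, pixels), "distortion" ([k1, k2, p1, p2, k3] as OpenCV has them; the pictures are not rectified), "position" and "rotation" of the camera in the world. Camera axes: x right, y down, z forward; pixel columns grow to the right and rows downward; lengths in m; the calibration is good to about 2 mm. A picture is of the moment at which its call begins. get_calibration takes no time and is no camera call.
- bot.finish_job(): hands the job in; it is judged then, once.
Trained networks look in the newest picture that a camera, given by its name, has taken for a name from the list of things; names that differ only in an ending like _2 or _b are one class to them, and where a whole thing is asked for, a point or a joint stands for the part that bears it (a point fixed in the world has none). Each returns a list of dicts, best first, with "score" (0 to 1); they miss things now and then, are a little off and sometimes report something else, mostly with a low value. They report only what shows in the picture. A call takes as long as a camera call.
- spot_in(camera, target): "rect" ([centre column, centre row, width, height] in pixels, round what is visible of it).
The state is a dict: "time": time; "q": joint angles; "joint_vel": joint speeds; "joint_torque": joint torques, N m; "tool_pos": TCP position; "tcp_rot": TCP orientation; "wrist_force": force on the tool from outside, world axes, zero at the start; "torque": the same for the moment, N m; "width": opening from 0.0 (shut) to 1.0 (fully open); "grip_force": force on a finger pad.
Only numpy, scipy, OpenCV 4.12 (cv2) and the standard library are available. Lean on these libraries where they do the work, as an engineer would, in place of code of your own. Each camera call takes 0.05 s, during which the arm holds its last target. There are 200 camera calls.

## Working session

There is one attempt and no reset: what is moved stays moved. The work goes in short steps, Python scripts to look and compute and a tool call to move; the robot and the scene stay as the last step left them, time stands still between calls to the robot, and variables do not carry over. Pictures are saved under pics/ and viewed, at most 15 in all, crops included, and the job is handed in when it is done.

Besides the shell and the picture viewer there is one more tool, called after "Request:" by a JSON object that holds its "name" and its "arguments". carry_out: Moves the arm, as the interface text tells. Its arguments: {"type":"object","properties":{"series":{"type":"string"},"jaw":{"type":"number"},"grip_force":{"type":"number"}},"required":["series"]}

```bash
ls; mkdir -p pics; cat > h.py <<'E'
import numpy as np,cv2
from workcell import bot,eyes,spot_in
def cal(n):
    c=eyes.get_calibration(n);return np.array(c["K"],float),np.array(c["distortion"],float),np.array(c["position"],float),np.array(c["rotation"],float)
def cloud(n,depth):
    K,d,p,R=cal(n)
    if R.shape!=(3,3): R=cv2.Rodrigues(R)[0]
    h,w=depth.shape
    uv=np.stack(np.meshgrid(np.arange(w),np.arange(h)),-1).reshape(-1,1,2).astype(float)
    x=cv2.undistortPoints(uv,K,d).reshape(h,w,2)
    c=np.dstack([x*depth[...,None],depth])
    return c@R.T+p
def proj(n,P):
    K,d,p,R=cal(n)
    if R.shape!=(3,3): R=cv2.Rodrigues(R)[0]
    c=(np.atleast_2d(P)-p)@R
    return cv2.projectPoints(c,np.zeros(3),np.zeros(3),K,d)[0].reshape(-1,2)
def snap(n,tag=None):
    im,dp=eyes.read_camera(n)
    if tag: cv2.imwrite(f"pics/{tag}.png",im)
    return im,dp,cloud(n,dp)
E
python3 - <<'E'
from h import *
for n in("top","scene"):
    im,dp,c=snap(n,n+"0"); K,d,p,R=cal(n); print(n,p.round(3),K[0,0].round(),R.round(2).tolist())
    for t in["bracket1","bracket2","drift_handle","mat","jig","squeeze_bottle","jar","screwdriver","sleeve1A"]:
        for r in spot_in(n,t)[:4]:
            u,v=np.array(r["rect"][:2]).astype(int); print(t,round(r["score"],2),np.round(r["rect"]).tolist(),c[min(v,419),min(u,559)].round(3))
print(bot.read_state())
E
```

```text
pics
top [ 0.494 -0.024  1.137] 492.0 [-2.16, 2.22, -0.08]
bracket1 0.6 [400.0, 281.0, 61.0, 47.0] [ 0.407 -0.324 -0.002]
bracket1 0.55 [414.0, 211.0, 59.0, 44.0] [ 0.568 -0.364 -0.002]
bracket2 0.6 [400.0, 281.0, 61.0, 47.0] [ 0.407 -0.324 -0.002]
bracket2 0.55 [414.0, 211.0, 59.0, 44.0] [ 0.568 -0.364 -0.002]
drift_handle 0.82 [220.0, 219.0, 58.0, 11.0] [ 0.563  0.088 -0.003]
drift_handle 0.69 [110.0, 241.0, 92.0, 131.0] [0.516 0.34  0.004]
mat 0.96 [110.0, 241.0, 89.0, 133.0] [0.519 0.343 0.001]
jig 0.83 [260.0, 227.0, 145.0, 39.0] [ 0.542 -0.006  0.001]
squeeze_bottle 0.59 [219.0, 129.0, 20.0, 28.0] [0.753 0.078 0.088]
jar 0.63 [331.0, 126.0, 26.0, 29.0] [ 0.758 -0.167  0.07 ]
screwdriver 0.71 [167.0, 149.0, 86.0, 14.0] [0.723 0.202 0.022]
screwdriver 0.45 [262.0, 226.0, 147.0, 42.0] [ 0.542 -0.011 -0.001]
sleeve1A 0.22 [260.0, 224.0, 147.0, 36.0] [ 0.549 -0.006 -0.   ]
scene [1.117 0.314 0.616] 393.0 [-1.21, -2.2, 1.04]
bracket1 0.67 [166.0, 190.0, 60.0, 37.0] [ 0.602 -0.31   0.054]
bracket1 0.67 [215.0, 168.0, 51.0, 29.0] [ 0.458 -0.274  0.051]
bracket2 0.67 [166.0, 190.0, 60.0
[... 820 characters left out ...]
40.0] [0.557 0.102 0.04 ]
{'time': 1.0, 'q': array([-1.14990699e+00,  2.63870985e-01,  1.60396326e+00,  3.70015403e-05,
        1.27369827e+00, -3.69074308e-02]), 'joint_vel': array([-0.00028263,  0.00019927, -0.00148268, -0.00065368, -0.00106245,
        0.00038747]), 'joint_torque': array([ 4.77458219e-03, -5.15077579e+01, -3.67735970e+01,  2.32898356e-04,
        6.38287001e-04,  7.57826911e-06]), 'tool_pos': array([ 0.29834409, -0.60550673,  0.20891917]), 'tcp_rot': array([3.05960327e+00, 7.12813952e-01, 7.25794842e-05]), 'wrist_force': array([-0.24928033, -0.11115858, -0.13807563]), 'torque': array([-0.00267681, -0.03479038,  0.05312254]), 'grip_force': 0.0, 'width': 1.0009663921515886}
```

```bash
python3 - <<'E'
import cv2
a=cv2.imread("pics/top0.png"); b=cv2.imread("pics/scene0.png")
cv2.imwrite("pics/v1.png",cv2.resize(a[110:320,50:450],(800,420),interpolation=cv2.INTER_CUBIC))
cv2.imwrite("pics/v2.png",cv2.resize(b[140:290,120:370],(800,480),interpolation=cv2.INTER_CUBIC))
E
```

```text
(no output)
```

View pics/v1.png

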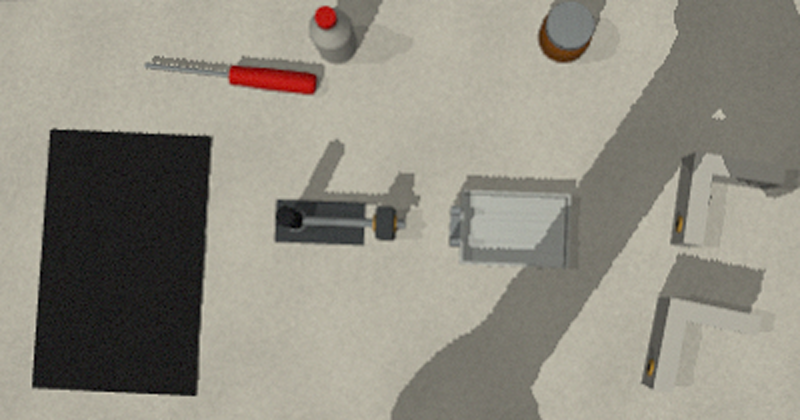

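View pics/v2.png

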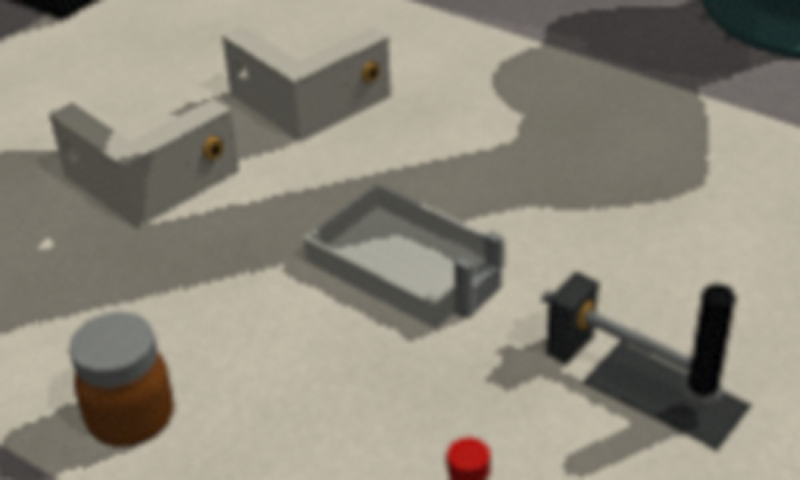

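Top view: the drift pushes right (world −y), with the handle at about crop (290,217), posts (456,225) and mat on the left. Both brackets sit at the right with their corner towards +x/+y. Brass shows only in the legs along −x (leg A at yaw ≈180°), and the other legs seem to show see-through holes in the scene view. Next I fit the poses.

```bash
cat >> h.py <<'E'
from scipy.spatial import cKDTree
from scipy.optimize import minimize
g=np.arange(-.029,.0711,.003)
LT=np.array([(x,y) for x in g for y in g if (y<-.0105 or x<-.0105)])
def fitL(P,yaw0):
    """P: Nx2 points of the top face; returns origin x,y,yaw(deg)"""
    t=cKDTree(P)
    def tf(s): c,n=np.cos(s[2]),np.sin(s[2]); return LT@np.array([[c,n],[-n,c]])+s[:2]
    def cost(s):
        Q=tf(s); return np.minimum(t.query(Q)[0],.02).mean()+np.minimum(cKDTree(Q).query(P)[0],.02).mean()
    best=None
    for d in(-20,0,20):
        y=np.radians(yaw0+d); o=P.mean(0)-np.array([np.cos(y),np.sin(y)])@np.array([[1,0],[0,1]])*0
        m=LT.mean(0); c,n=np.cos(y),np.sin(y); o=P.mean(0)-np.array([c*m[0]-n*m[1],n*m[0]+c*m[1]])
        r=minimize(cost,[*o,y],method="Nelder-Mead",options=dict(initial_simplex=np.array([*o,y])+np.array([[0,0,0],[.01,0,0],[0,.01,0],[0,0,.1]])))
        if best is None or r.fun<best.fun: best=r
    return best.x[0],best.x[1],np.degrees(best.x[2]),best.fun
def top_pts(c,im,lo,hi,box,white=True):
    x0,x1,y0,y1=box
    m=(c[...,2]>lo)&(c[...,2]<hi)&(c[...,0]>x0)&(c[...,0]<x1)&(c[...,1]>y0)&(c[...,1]<y1)
    return c[m]
def bores(x,y,yaw):
    a=np.radians(yaw);R=np.array([[np.cos(a),-np.sin(a)],[np.sin(a),np.cos(a)]]);o=np.array([x,y])
    return dict(boreA=o+R@[.049,-.02],boreB=o+R@[-.02,.049],pinA=o+R@[.007,-.02],pinB=o+R@[-.02,.007])
E
python3 - <<'E'
from h import *
dat={n:snap(n) for n in("top","scene")}
for n,(im,dp,c) in dat.items():
    for nm,b in dict(lo=(.3,.475,-.46,-.2),hi=(.48,.68,-.48,-.22)).items():
        P=top_pts(c,im,.052,.075,b)
        print(n,nm,len(P),np.round(P.mean(0),3),[round(float(v),4) for v in fitL(P[:,:2],180)])
    H=top_pts(c,im,.09,.115,(.45,.65,.05,.2)); print("handle",len(H),H.min(0).round(3),H.max(0).round(3),H.mean(0).round(4))
    G=top_pts(c,im,.049,.06,(.5,.6,-.0,.1)); print("guide",G.min(0).round(3),G.max(0).round(3),G.mean(0).round(4))
    S=top_pts(c,im,.042,.056,(.48,.62,-.1,-.02)); print("posts",len(S),S.min(0).round(3),S.max(0).round(3),np.median(S,0).round(4))
    T=top_pts(c,im,.016,.030,(.48,.62,-.25,-.05)); r=cv2.minAreaRect((T[:,:2]*1000).astype(np.float32)); print("tray",r)
    M=c[(im.max(2)<45)&(abs(c[...,2])<.012)&(c[...,1]>.2)&(c[...,0]>.3)&(c[...,0]<.75)]; print("mat",cv2.minAreaRect((M[:,:2]*1000).astype(np.float32)))
E
```

```text
top lo 892 [ 0.422 -0.301  0.061] [0.4254, -0.3, 167.1275, 0.0021]
top hi 878 [ 0.582 -0.339  0.061] [0.5858, -0.3371, 169.0403, 0.0021]
handle 88 [0.548 0.125 0.09 ] [0.567 0.146 0.109] [0.5575 0.1347 0.1029]
guide [0.534 0.023 0.049] [0.568 0.044 0.057] [0.5513 0.0341 0.0527]
posts 39 [ 0.526 -0.052  0.044] [ 0.568 -0.038  0.055] [ 0.5614 -0.0452  0.0482]
tray ((542.0, -111.98379516601562), (125.71452331542969, 84.18374633789062), 86.1133804321289)
mat ((518.0820922851562, 339.1702575683594), (189.39859008789062, 298.29974365234375), 85.89016723632812)
scene lo 451 [ 0.424 -0.298  0.06 ] [0.4268, -0.2991, 166.5335, 0.0028]
scene hi 553 [ 0.585 -0.334  0.06 ] [0.5871, -0.3356, 169.7816, 0.0026]
handle 104 [0.55  0.127 0.09 ] [0.572 0.145 0.105] [0.5634 0.1368 0.1003]
guide [0.534 0.024 0.05 ] [0.572 0.046 0.055] [0.5549 0.0356 0.0528]
posts 52 [ 0.524 -0.051  0.042] [ 0.571 -0.037  0.051] [ 0.5476 -0.0426  0.0481]
tray ((543.3001098632812, -112.12228393554688), (127.2164306640625, 86.88139343261719), 86.2677001953125)
mat ((519.8709716796875, 339.8417663574219), (185.75711059570312, 296.61541748046875), 85.8778076171875)
```

Poses are consistent: jig origin ≈ (0.5475, −0.038) with yaw −93.9°, and brackets ≈ (0.426, −0.300, 167°) and (0.586, −0.336, 169.4°). I go above the first bracket's leg A pinch point.

Request:
{"name": "carry_out", "arguments": {"series": "0.0126 0.0327 -0.009 -3.93;0.0126 0.0327 -0.009 -3.93;0.0126 0.0327 -0.009 -3.93;0.0126 0.0327 -0.009 -3.93;0.0126 0.0327 -0.009 -3.93;0.0126 0.0327 -0.009 -3.93;0.0126 0.0327 -0.009 -3.93;0.0126 0.0327 -0.009 -3.93;0.0126 0.0327 -0.009 -3.93;0.0126 0.0327 -0.009 -3.93;0 0 0 0;0 0 0 0", "jaw": 0.2, "grip_force": 60}}

```text
time: 2.6
tool_pos: [0.4246, -0.2789, 0.1193]
tcp_rot: [3.121, -0.356, 0.001]
wrist_force: [-1.0, 0.5, -0.0]
width: 0.602
grip_force: 0.0
```

```bash
python3 - <<'E'
from h import *
im,dp,c=snap("scene","s1")
for nm,b in dict(lo=(.3,.475,-.46,-.2),hi=(.48,.68,-.48,-.22)).items():
    P=top_pts(c,im,.052,.070,b); print(nm,len(P),[round(float(v),4) for v in fitL(P[:,:2],180)])
s=bot.read_state();r=cv2.Rodrigues(s["tcp_rot"])[0];print(s["time"],s["tool_pos"].round(4),np.degrees(np.arctan2(r[1,1],r[0,1])).round(1),s["q"].round(2),s["width"])
cv2.imwrite("pics/s1v.png",cv2.resize(im[140:290,120:370],(800,480),interpolation=cv2.INTER_CUBIC))
E
```

```text
lo 445 [0.427, -0.2992, 166.6533, 0.0028]
hi 550 [0.5872, -0.3349, 169.9285, 0.0026]
2.65 [ 0.4246 -0.2793  0.1194] -103.1 [-0.63  0.02  2.05 -0.    1.07  1.17] 0.5987392264116547
```

View pics/s1v.png

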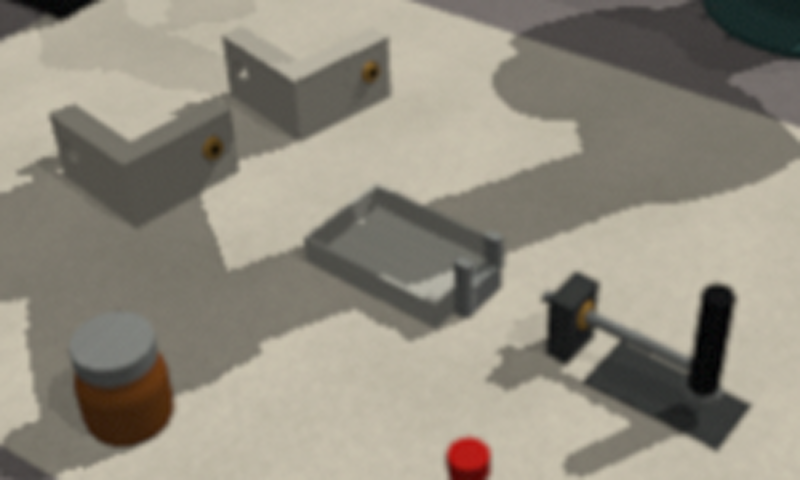

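Arm is just above the crop, and bracket 1 (upper, crop (300,90)) hasn't moved. Descend, close, then lift 45 mm.

Request:
{"name": "carry_out", "arguments": {"series": "0 0 -0.02 0;0 0 -0.02 0;0 0 -0.02 0;0 0 -0.014 0;0 0 0 0;0 0 0 0"}}

```text
time: 3.4
tool_pos: [0.4248, -0.2792, 0.0456]
tcp_rot: [3.12, -0.358, 0.002]
wrist_force: [0.5, 0.8, -0.6]
width: 0.599
grip_force: 0.0
```

Request:
{"name": "carry_out", "arguments": {"series": "0 0 0 0;0 0 0 0;0 0 0 0;0 0 0 0;0 0 0 0;0 0 0.015 0;0 0 0.015 0;0 0 0.015 0;0 0 0 0;0 0 0 0", "jaw": -1}}

```text
time: 4.65
tool_pos: [0.4243, -0.2785, 0.09]
tcp_rot: [3.121, -0.358, 0.0]
wrist_force: [-0.2, 0.4, -0.1]
width: -0.001
grip_force: 0.0
```

```bash
python3 - <<'E'
from h import *
im,dp,c=snap("scene"); im2,_,c2=snap("top")
for nn,i,cc in(("scene",im,c),("top",im2,c2)):
  for nm,b in dict(lo=(.3,.475,-.46,-.2),hi=(.48,.68,-.48,-.22)).items():
    P=top_pts(cc,i,.052,.070,b); print(nn,nm,len(P),[round(float(v),4) for v in fitL(P[:,:2],180)])
print(proj("scene",bot.read_state()["tool_pos"]),proj("top",bot.read_state()["tool_pos"]))
a=cv2.resize(im[60:260,120:370],(400,320));b=cv2.resize(im2[160:320,350:550],(400,320))
cv2.imwrite("pics/s2v.png",np.hstack([a,b]))
E
```

```text
scene lo 452 [0.4264, -0.2997, 167.0296, 0.0028]
scene hi 555 [0.5882, -0.3364, 168.6038, 0.0025]
top lo 403 [0.4299, -0.2917, 179.1516, 0.0086]
top hi 876 [0.585, -0.3358, 169.8201, 0.0021]
[[219.64530084 149.51247305]] [[388.61104926 276.59399703]]
```

View pics/s2v.png

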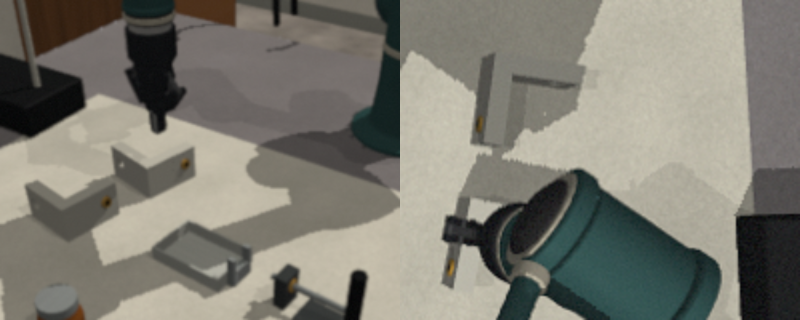

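The bracket is unmoved and the gripper is right over the leg. The fingers closed after the lift had begun, so this time I wait longer before lifting.

Request:
{"name": "carry_out", "arguments": {"series": "0 0 0 0;0 0 0 0;0 0 0 0;0 0 0 0;0 0 0 0;0 0 0 0;0 0 -0.015 0;0 0 -0.015 0;0 0 -0.016 0;0 0 0 0;0 0 0 0", "jaw": 0.1}}

```text
time: 6.12
tool_pos: [0.4243, -0.2785, 0.0436]
tcp_rot: [-3.121, 0.358, 0.001]
wrist_force: [-0.1, -0.1, -0.6]
width: 0.549
grip_force: 0.0
```

Request:
{"name": "carry_out", "arguments": {"series": "0 0 0 0;0 0 0 0;0 0 0 0;0 0 0 0;0 0 0 0;0 0 0 0;0 0 0 0;0 0 0 0", "jaw": -1}}

```text
time: 7.12
tool_pos: [0.4243, -0.2785, 0.0439]
tcp_rot: [3.121, -0.358, 0.0]
wrist_force: [-0.8, 0.3, 0.1]
width: -0.001
grip_force: 0.0
```

```bash
python3 - <<'E'
from h import *
im,dp,c=snap("scene"); im2,_,c2=snap("top")
for u in [(.4243,-.2785,.0439),(.4237,-.2785,.062)]: print(proj("scene",u),proj("top",u))
a=cv2.resize(im[110:210,160:285],(400,320),interpolation=cv2.INTER_CUBIC);b=cv2.resize(im2[240:320,350:450],(400,320),interpolation=cv2.INTER_CUBIC)
cv2.imwrite("pics/s3v.png",np.hstack([a,b]))
P=c2[(c2[...,2]>.03)&(c2[...,0]>.36)&(c2[...,0]<.48)&(c2[...,1]>-.33)&(c2[...,1]<-.22)]
print(bot.read_state())
E
```

```text
[[220.66109078 164.1747155 ]] [[383.78076548 275.13900169]]
[[220.31214044 158.33421379]] [[385.73302714 275.89136809]]
{'time': 7.225, 'q': array([-6.29868082e-01,  1.15651912e-01,  2.11106164e+00, -2.72091879e-05,
        9.14926614e-01,  1.16903330e+00]), 'joint_vel': array([-6.87524943e-04, -2.10793355e-03, -5.99510247e-04,  1.07342306e-03,
       -3.82594979e-05,  6.86255675e-04]), 'joint_torque': array([-5.61557881e-04, -3.69617808e+01, -3.04392171e+01,  2.54806801e-04,
        9.57612792e-04,  1.34363466e-05]), 'tool_pos': array([ 0.42430513, -0.27847846,  0.04385256]), 'tcp_rot': array([-3.12118022e+00,  3.57503856e-01,  8.16294929e-05]), 'wrist_force': array([ 0.14263217, -0.15373233,  0.11888293]), 'torque': array([-0.00468777,  0.00549465, -0.01787007]), 'grip_force': 0.0, 'width': 0.003598818051938239}
```

View pics/s3v.png

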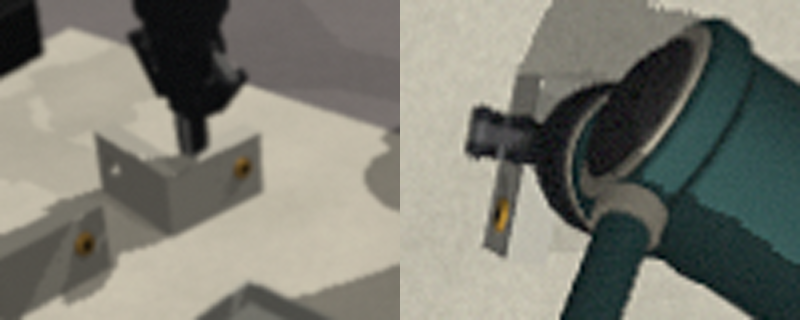

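```bash
python3 - <<'E'
from h import *
im,dp,c=snap("scene")
for v in range(140,175,3):
    print(v,[ (c[v,u]*1000).round().astype(int).tolist() for u in (214,217,220,223,226)])
E
```

```text
140 [[438, -283, 123], [438, -272, 126], [415, -282, 112], [444, -247, 136], [448, -235, 142]]
143 [[435, -286, 112], [436, -275, 116], [432, -268, 115], [444, -248, 127], [446, -237, 132]]
146 [[428, -293, 97], [441, -271, 110], [432, -269, 107], [441, -251, 116], [280, -374, 1]]
149 [[315, -393, 2], [437, -276, 98], [431, -271, 97], [426, -265, 96], [295, -363, 1]]
152 [[326, -385, -1], [436, -278, 88], [433, -270, 89], [427, -265, 87], [310, -351, 1]]
155 [[340, -374, -1], [434, -280, 77], [433, -271, 79], [426, -266, 78], [403, -275, 63]]
158 [[353, -363, -2], [428, -287, 62], [431, -273, 69], [417, -274, 61], [414, -267, 62]]
161 [[445, -283, 63], [441, -276, 63], [433, -273, 60], [425, -269, 58], [416, -266, 54]]
164 [[453, -276, 61], [1117, 314, 616], [435, -271, 53], [424, -270, 47], [415, -268, 43]]
167 [[453, -278, 50], [447, -273, 49], [436, -272, 43], [427, -269, 40], [416, -267, 35]]
170 [[456, -276, 43], [446, -274, 39], [434, -275, 32], [426, -271, 28], [418, -267, 26]]
173 [[457, -276, 35], [447, -275, 29], [439, -271, 27], [428, -270, 20], [418, -268, 15]]
```

The finger's depth shows its tip near z≈0.065 although the TCP reads 0.044. I raise it and measure the tip in free space.

Request:
{"name": "carry_out", "arguments": {"series": "0 0 0.02 0;0 0 0.02 0;0 0 0.02 0;0 0 0.02 0;0 0 0 0;0 0 0 0"}}

```text
time: 8.02
tool_pos: [0.4239, -0.2782, 0.1231]
tcp_rot: [-3.121, 0.357, 0.001]
wrist_force: [-0.1, 0.7, -0.4]
width: -0.002
grip_force: 0.0
```

```bash
python3 - <<'E'
from h import *
im,dp,c=snap("scene")
print(bot.read_state()["tool_pos"])
m=(abs(c[...,0]-.424)<.05)&(abs(c[...,1]+.278)<.05)&(c[...,2]>.068)
P=c[m]
for z in np.arange(.07,.26,.01):
    Q=P[(P[:,2]>=z)&(P[:,2]<z+.01)]
    if len(Q): print(round(z,2),len(Q),Q.min(0).round(3),Q.max(0).round(3))
cv2.imwrite("pics/s4v.png",cv2.resize(im[90:190,160:285],(600,480),interpolation=cv2.INTER_CUBIC))
E
```

```text
[ 0.42362169 -0.27801073  0.12275528]
0.14 7 [ 0.416 -0.277  0.146] [ 0.434 -0.27   0.15 ]
0.15 33 [ 0.42  -0.287  0.15 ] [ 0.437 -0.263  0.16 ]
0.16 41 [ 0.418 -0.293  0.16 ] [ 0.437 -0.262  0.17 ]
0.17 38 [ 0.421 -0.288  0.17 ] [ 0.437 -0.264  0.179]
0.18 29 [ 0.422 -0.292  0.18 ] [ 0.439 -0.263  0.19 ]
0.19 78 [ 0.413 -0.316  0.19 ] [ 0.443 -0.241  0.2  ]
0.2 79 [ 0.418 -0.325  0.2  ] [ 0.445 -0.235  0.21 ]
0.21 114 [ 0.418 -0.327  0.21 ] [ 0.447 -0.228  0.22 ]
0.22 95 [ 0.418 -0.326  0.22 ] [ 0.448 -0.228  0.23 ]
0.23 89 [ 0.418 -0.327  0.23 ] [ 0.449 -0.23   0.24 ]
0.24 119 [ 0.417 -0.328  0.24 ] [ 0.448 -0.228  0.25 ]
0.25 120 [ 0.423 -0.319  0.25 ] [ 0.448 -0.233  0.26 ]
```

View pics/s4v.png

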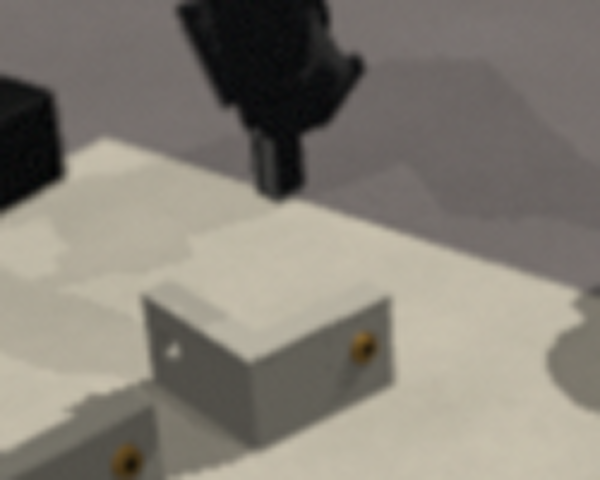

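Fingertips are really ~23 mm above the reported TCP, not 14 mm below, so reported z is about 37 mm too low. I descend to reported z ≈ 0.010 in stages.

Request:
{"name": "carry_out", "arguments": {"series": "0 0 0 0;0 0 0 0;0 0 0 0;0 0 0 0;0 0 0 0;0 0 0 0;0 0 -0.02 0;0 0 -0.02 0;0 0 -0.02 0;0 0 -0.02 0;0 0 -0.01 0;0 0 -0.01 0;0 0 -0.01 0;0 0 0 0;0 0 0 0", "jaw": 0.1}}

```text
time: 9.95
tool_pos: [0.4246, -0.2787, 0.0142]
tcp_rot: [3.121, -0.358, 0.001]
wrist_force: [0.5, 0.5, 0.0]
width: 0.55
grip_force: 0.0
```

Request:
{"name": "carry_out", "arguments": {"series": "0 0 0 0;0 0 0 0;0 0 0 0;0 0 0 0;0 0 0 0;0 0 0 0", "jaw": -1}}

```text
time: 10.7
tool_pos: [0.4249, -0.2791, 0.0146]
tcp_rot: [3.12, -0.357, 0.002]
wrist_force: [-1.5, -1.5, 5.5]
width: 0.247
grip_force: 59.5
```

Request:
{"name": "carry_out", "arguments": {"series": "0 0 0.012 0;0 0 0.012 0;0 0 0.012 0;0 0 0.012 0;-0.002 0.02 0 0;-0.002 0.02 0 0;-0.002 0.02 0 0;-0.002 0.02 0 0;-0.002 0.02 0 0;0 0.013 0 10.5;0 0.013 0 10.5;0 0.013 0 10.5;0 0.013 0 10.5;0 0.013 0 10.5;0 0.013 0 10.5;0 0.013 0 10.5;0 0.013 0 10.5;0 0.013 0 10.5;0 0.013 0 10.5;0 0.013 0 10.5", "grip_force": 80}}

```text
time: 13.2
tool_pos: [0.4139, -0.0343, 0.0618]
tcp_rot: [-1.96, -2.455, 0.0]
wrist_force: [-0.6, -0.8, -4.0]
width: 0.244
grip_force: 78.7
```

Request:
{"name": "carry_out", "arguments": {"series": "0 0.0032 0 10.5;0 0.0032 0 10.5;0 0.0032 0 10.5;0 0.0032 0 10.5;0 0.0032 0 10.5;0 0.0032 0 10.5;0 0.0032 0 10.5;0 0 0 0.2;0 0 0 0;0 0 0 0"}}

```text
time: 14.45
tool_pos: [0.4143, -0.013, 0.0619]
tcp_rot: [0.109, 3.14, -0.0]
wrist_force: [-0.1, -0.7, -3.2]
width: 0.241
grip_force: 78.6
```

```bash
cat >> h.py <<'E'
def st():
    s=bot.read_state();r=cv2.Rodrigues(s["tcp_rot"])[0]
    print("t",round(s["time"],2),s["tool_pos"].round(4),"yd",np.degrees(np.arctan2(r[1,1],r[0,1])).round(1),"w",round(s["width"],3),"g",round(s["grip_force"],1),"f",np.round(s["wrist_force"],1))
    return s
E
python3 - <<'E'
from h import *
im,dp,c=snap("scene"); s=st()
x,y=s["tool_pos"][:2]
for lo,hi in((.09,.125),):
    P=top_pts(c,im,lo,hi,(x-.09,x+.12,y-.06,y+.12)); P=P[(im[(c[...,2]>lo)&(c[...,2]<hi)&(c[...,0]>x-.09)&(c[...,0]<x+.12)&(c[...,1]>y-.06)&(c[...,1]<y+.12)].max(1)>70)]
    print(len(P),np.percentile(P[:,2],[5,50,95]),fitL(P[P[:,2]>np.percentile(P[:,2],95)-.012][:,:2],-4))
cv2.imwrite("pics/s5v.png",cv2.resize(im[100:300,180:430],(750,600),interpolation=cv2.INTER_CUBIC))
E
```

```text
t 14.5 [ 0.4143 -0.0131  0.0619] yd 86.1 w 0.245 g 78.7 f [ 0.4 -0.7 -3.6]
682 [0.09218517 0.10755259 0.11009906] (np.float64(0.41581533630255935), np.float64(0.006065717771739136), np.float64(-1.003148162566385), np.float64(0.0037234930287716565))
```

View pics/s5v.png

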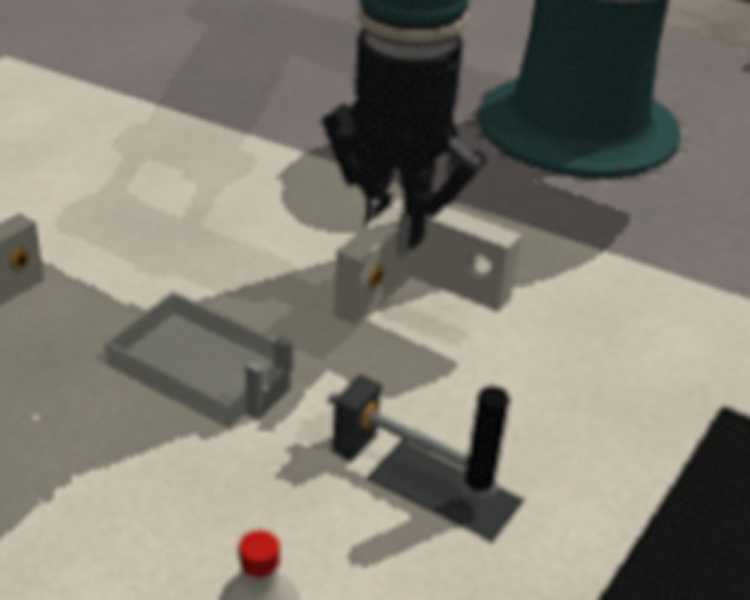

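Held well: bore B is see-through, brass sits in bore A at crop (375,272), and leg B points back to the handle. Now I move in, lower, and ease forward.

Request:
{"name": "carry_out", "arguments": {"series": "0.0153 0 0 0;0.0153 0 0 0;0.0153 0 0 0;0.0153 0 0 0;0.0153 0 0 0;0.0153 0 0 0;0 0 0 0;0 0 -0.012 0;0 0 -0.012 0;0 0 -0.012 0;0 0 -0.006 0;0 0 -0.003 0;0 0 0 0;0 0 0 0"}}

```text
time: 16.25
tool_pos: [0.5066, -0.0131, 0.0173]
tcp_rot: [0.106, 3.139, -0.0]
wrist_force: [-0.2, 0.3, -4.1]
width: 0.24
grip_force: 78.7
```

```bash
python3 - <<'E'
from h import *
s=st()
o=np.array([.5475,-.0382]);u=np.array([-.068,-.9977]);v=np.array([.9977,-.068])
for n in("scene","top"):
    im,dp,c=snap(n)
    m=(c[...,2]>.05)&(c[...,2]<.072)&(c[...,0]>.4)&(c[...,0]<.62)&(c[...,1]>-.06)&(c[...,1]<.12)&(im.max(2)>75)
    P=c[m]; J=np.c_[(P[:,:2]-o)@u,(P[:,:2]-o)@v]*1000
    k=(J[:,1]<26)&(J[:,0]>-130); 
    f=fitL(P[k][:,:2],-4); d=np.array(f[:2])-o; print(n,k.sum(),np.median(P[k][:,2]).round(3),np.round(f,4),"jig",(d@u*1000).round(1),(d@v*1000).round(1))
E
```

```text
t 16.25 [ 0.5066 -0.0131  0.0173] yd 86.1 w 0.24 g 78.7 f [-0.2  0.3 -4.1]
scene 673 0.063 [ 0.5087  0.0069 -0.9145  0.0041] jig -42.3 -41.8
top 13 0.065 [  0.5882  -0.0176 -10.7615   0.0173] jig -23.3 39.2
```

```bash
python3 - <<'E'
from h import *
o=np.array([.5475,-.0382]);u=np.array([-.068,-.9977]);v=np.array([.9977,-.068])
im,dp,c=snap("scene")
J=np.dstack([(c[...,:2]-o)@u,(c[...,:2]-o)@v,c[...,2]])*1000
m=(J[...,2]>10)&(J[...,2]<52)&(im.max(2)>60)
# end face of A and inner face
A=J[m&(J[...,1]>8)&(J[...,1]<35)&(J[...,0]>-50)&(J[...,0]<-2)&(J[...,2]>12)]
h=np.histogram2d(A[:,0],A[:,1],bins=[np.arange(-50,0,4),np.arange(8,36,2)])[0].astype(int)
print(h)
I=J[m&(J[...,1]>-50)&(J[...,1]<10)&(J[...,0]>-60)&(J[...,0]<-10)]
for y in range(-50,16,6):
    q=I[(I[:,1]>=y)&(I[:,1]<y+6)]; print(y,len(q),np.percentile(q[:,0],[10,50,90]).round(1) if len(q) else "")
Bf=J[m&(J[...,1]>-90)&(J[...,1]<-30)&(J[...,0]>-125)&(J[...,0]<-60)]
for x in range(-125,-55,8):
    q=Bf[(Bf[:,0]>=x)&(Bf[:,0]<x+8)]; print(x,len(q),np.percentile(q[:,1],[10,50,90]).round(1) if len(q) else "")
# posts/tray ref in same view
print("B end",Bf[:,0].min() if len(Bf) else None)
E
```

```text
[[ 0  0  0  0  0  0  0  0  0  0  0  0  0]
 [ 0  0  0  0  0  0  0  0  0  0  0  0  0]
 [ 0  0  0  0  0  0  0  0  0  0  0  0  0]
 [10  4  4  3  5  2  4  5  3  0  0  0  0]
 [ 0  6  1  6  3  5  1 13  6  0  0  0  0]
 [ 0  0  0  0  0  0  0 14  9  0  0  0  0]
 [ 0  0  0  0  0  0  0 11  3  0  0  0  0]
 [ 0  0  0  0  0  0  1 12  5  0  0  0  0]
 [ 0  0  0  0  0  0  1 15  4  0  0  0  0]
 [ 0  0  0  0  0  0  3  5  8  0  0  0  0]
 [ 0  0  0  0  0  0  0  0  0  0  0  0  0]
 [ 0  0  0  0  0  0  0  0  0  0  0  0  0]]
-50 11 [-45.  -34.1 -33.8]
-44 10 [-39.3 -34.8 -33.2]
-38 23 [-39.1 -34.5 -33.3]
-32 20 [-35.5 -34.3 -33.5]
-26 17 [-34.6 -33.8 -33.5]
-20 22 [-34.7 -34.2 -33.3]
-14 18 [-34.7 -34.2 -33.1]
-8 17 [-37.2 -34.3 -33.7]
-2 20 [-52.4 -36.  -33.4]
4 28 [-42.2 -35.  -33.7]
10 0 
-125 0 
-117 88 [-75.4 -62.3 -55.9]
-109 45 [-57.9 -56.5 -55.1]
-101 34 [-62.3 -56.7 -54.8]
-93 43 [-70.9 -57.6 -55.6]
-85 60 [-66.4 -57.1 -55.4]
-77 44 [-57.8 -56.4 -54.8]
-69 42 [-57.7 -56.6 -55.4]
-61 5 [-57.6 -56.2 -54.9]
B end -115.338520901875
```

Alignment is good (yaw matches the jig, y about +1.5 mm, gap 12 mm). I lower, slide forward 10 mm, release, and go up.

Request:
{"name": "carry_out", "arguments": {"series": "-0.0008 -0.005 0 0;-0.0009 -0.005 0 0;0 0 -0.002 0;0 0 -0.0015 0;0 0 0 0;0 0 0 0"}}

```text
time: 17.15
tool_pos: [0.5046, -0.0234, 0.0147]
tcp_rot: [-0.106, -3.14, 0.001]
wrist_force: [-4.1, -1.3, 7.4]
width: 0.241
grip_force: 80.1
```

Request:
{"name": "carry_out", "arguments": {"series": "0 0 0 0;0 0 0 0;0 0 0 0;0 0 0 0;0 0 0.015 0;0 0 0.03 0;0 0 0.04 0;0 0 0.03 0;0 0 0 0;0 0 0 0", "jaw": 0}}

```text
time: 18.4
tool_pos: [0.5041, -0.023, 0.1283]
tcp_rot: [-0.106, -3.14, -0.0]
wrist_force: [-1.1, -0.2, 0.2]
width: 0.5
grip_force: 0.0
```

```bash
cat >> h.py <<'E'
o=np.array([.5475,-.0382]);u=np.array([-.068,-.9977]);v=np.array([.9977,-.068])
def jig(c): return np.dstack([(c[...,:2]-o)@u,(c[...,:2]-o)@v,c[...,2]])*1000
def w(jx,jy): return (o+u*jx/1000+v*jy/1000).round(4)
E
python3 - <<'E'
from h import *
s=st()
im,dp,c=snap("scene","s6"); J=jig(c)
P=c[(J[...,2]>52)&(J[...,2]<72)&(J[...,0]>-125)&(J[...,0]<0)&(J[...,1]>-100)&(J[...,1]<30)&(im.max(2)>75)]
f=fitL(P[:,:2],-4);d=np.array(f[:2])-o;print(np.round(f,4),"jig",(d@u*1000).round(1),(d@v*1000).round(1))
H=J[(J[...,2]>75)&(J[...,2]<112)&(abs(J[...,1])<25)&(J[...,0]<-120)&(J[...,0]>-220)];print("handle",len(H),H.min(0).round(),H.max(0).round())
print("handle world",w(-175,0),w(-13.5,-42.8))
cv2.imwrite("pics/s6v.png",cv2.resize(im[150:300,200:400],(800,600),interpolation=cv2.INTER_CUBIC))
E
```

```text
t 18.4 [ 0.5041 -0.023   0.1283] yd 86.1 w 0.5 g 0.0 f [-1.1 -0.2  0.2]
[ 5.0360e-01 -5.0000e-04 -4.5534e+00  2.4000e-03] jig -34.7 -46.3
handle 164 [-185.  -10.   75.] [-165.   11.  106.]
handle world [0.5594 0.1364] [ 0.5057 -0.0218]
```

View pics/s6v.png

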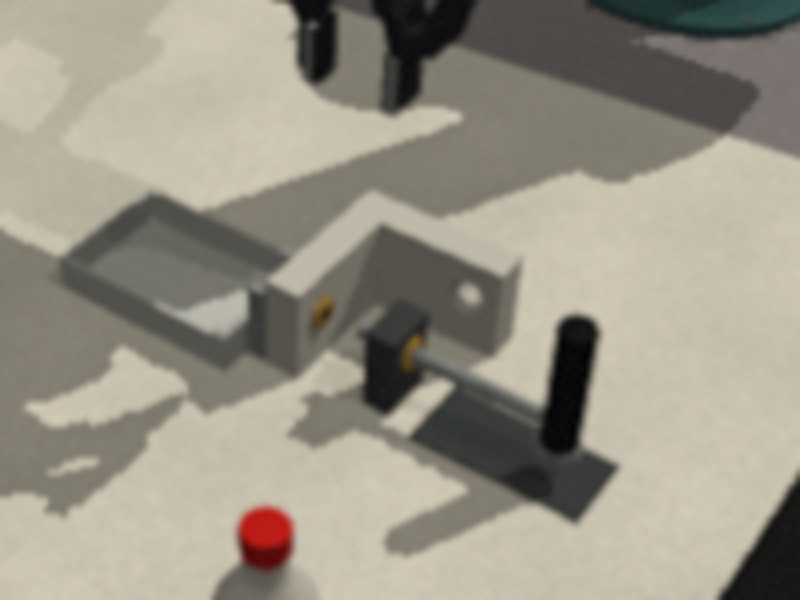

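Bracket stands at the posts with brass in line (crop (322,312)), within tolerance. Next the drift handle.

Request:
{"name": "carry_out", "arguments": {"series": "0.0069 0.02 0 0;0.0069 0.02 0 0;0.0069 0.02 0 0;0.0069 0.02 0 0;0.0069 0.02 0 0;0.0069 0.02 0 0;0.0069 0.02 0 0;0.007 0.0194 0 0;0 0 0 0;0 0 -0.02 0;0 0 -0.02 0;0 0 -0.02 0;0 0 -0.02 0;0 0 0 0;0 0 0 0", "jaw": 0.2}}

```text
time: 20.32
tool_pos: [0.5601, 0.1363, 0.0485]
tcp_rot: [0.106, 3.139, 0.0]
wrist_force: [0.4, -0.3, -0.6]
width: 0.6
grip_force: 0.0
```

Request:
{"name": "carry_out", "arguments": {"series": "0 0 0 0;0 0 0 0;0 0 0 0;0 0 0 0;0 0 0 0;0 0 0 0", "jaw": -1, "grip_force": 40}}

```text
time: 21.08
tool_pos: [0.5606, 0.1355, 0.0497]
tcp_rot: [0.105, 3.138, -0.002]
wrist_force: [-0.6, -5.2, 4.8]
width: 0.246
grip_force: 39.4
```

Request:
{"name": "carry_out", "arguments": {"series": "-0.0004 -0.006 0 0;-0.0004 -0.006 0 0;-0.0004 -0.006 0 0;-0.0004 -0.006 0 0;-0.0004 -0.006 0 0;-0.0004 -0.006 0 0;-0.0004 -0.006 0 0;-0.0004 -0.006 0 0;-0.0004 -0.006 0 0;-0.0004 -0.006 0 0;-0.0004 -0.006 0 0;-0.0004 -0.006 0 0;-0.0004 -0.005 0 0;0 0 0 0;0 0 0 0;0 0 0 0"}}

```text
time: 23.08
tool_pos: [0.5556, 0.0593, 0.0497]
tcp_rot: [0.106, 3.137, 0.001]
wrist_force: [-0.6, -1.1, 5.6]
width: 0.247
grip_force: 39.6
```

```bash
python3 - <<'E'
from h import *
s=st()
im,dp,c=snap("scene","s7"); J=jig(c)
H=J[(J[...,2]>25)&(J[...,2]<45)&(abs(J[...,1])<12)&(J[...,0]<135)&(J[...,0]>5)];print(len(H))
T=J[(J[...,2]>7)&(J[...,2]<30)&(abs(J[...,1])<36)&(J[...,0]<130)&(J[...,0]>18)];print("tray things",len(T),np.median(T,0) if len(T) else "")
for r in spot_in("scene","sleeve1A")[:4]: print(r)
cv2.imwrite("pics/s7v.png",cv2.resize(im[150:300,200:400],(800,600),interpolation=cv2.INTER_CUBIC))
E
```

```text
t 23.07 [0.5556 0.0593 0.0497] yd 86.1 w 0.247 g 39.6 f [-0.6 -1.1  5.6]
14
tray things 100 [50.61335008 10.27926176 17.60885988]
{'rect': [187.6, 185.8, 12.3, 2.3], 'score': 0.58}
```

View pics/s7v.png

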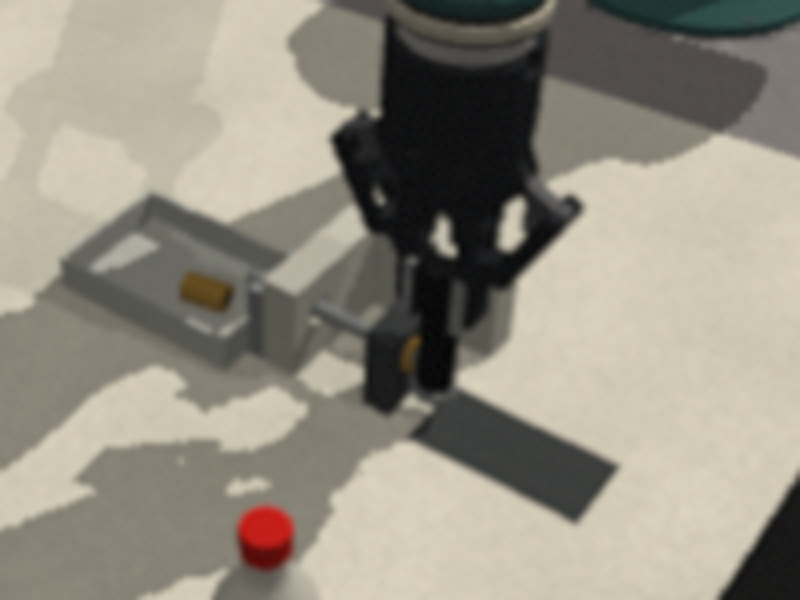

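The sleeve is in the tray (crop (205,290)). Pull the drift back, release, and rise.

Request:
{"name": "carry_out", "arguments": {"series": "0.0004 0.006 0 0;0.0004 0.006 0 0;0.0004 0.006 0 0;0.0004 0.006 0 0;0.0004 0.006 0 0;0.0004 0.006 0 0;0.0004 0.006 0 0;0.0004 0.006 0 0;0.0004 0.006 0 0;0.0004 0.006 0 0;0.0004 0.006 0 0;0.0004 0.006 0 0;0.0004 0.005 0 0;0.0001 0.001 0 0;0 0.001 0 0;0 0 0 0;0 0 0 0"}}

```text
time: 25.3
tool_pos: [0.5606, 0.1354, 0.0496]
tcp_rot: [0.105, 3.138, -0.006]
wrist_force: [-0.8, -10.3, 8.5]
width: 0.247
grip_force: 40.2
```

Request:
{"name": "carry_out", "arguments": {"series": "0 0 0 0;0 0 0 0;0 0 0 0;0 0 0 0;0 0 0.03 0;0 0 0.03 0;0 0 0.03 0;-0.02 -0.02 0 0;-0.02 -0.04 0 0;-0.02 -0.04 0 0;0 0 0 0", "jaw": 0.1, "grip_force": 80}}

```text
time: 26.68
tool_pos: [0.4983, 0.0366, 0.1381]
tcp_rot: [-0.11, -3.139, 0.001]
wrist_force: [-0.2, 1.0, -0.7]
width: 0.547
grip_force: 0.0
```

```bash
python3 - <<'E'
from h import *
s=st()
im,dp,c=snap("scene"); J=jig(c)
P=c[(J[...,2]>52)&(J[...,2]<72)&(J[...,0]>-140)&(J[...,0]<10)&(J[...,1]>-100)&(J[...,1]<30)&(im.max(2)>75)]
f=fitL(P[:,:2],-4);d=np.array(f[:2])-o;print(np.round(f,4),"jig",(d@u*1000).round(1),(d@v*1000).round(1),bores(*f[:3])["pinA"])
H=J[(J[...,2]>85)&(J[...,2]<112)&(abs(J[...,1])<25)&(J[...,0]<-90)&(J[...,0]>-220)];print("handle",len(H),H.min(0).round(),H.max(0).round())
for n in("scene","top"):
    if n=="top": im,dp,c=snap(n)
    P=c[(c[...,2]>.052)&(c[...,2]<.072)&(c[...,0]>.46)&(c[...,0]<.7)&(c[...,1]>-.46)&(c[...,1]<-.22)];f=fitL(P[:,:2],170);print(n,len(P),np.round(f,4),bores(*f[:3])["pinA"])
E
```

```text
t 26.68 [0.4983 0.0366 0.1381] yd 86.0 w 0.547 g 0.0 f [-0.2  1.  -0.7]
[ 5.0340e-01 -2.6000e-03 -4.0676e+00  2.4000e-03] jig -32.6 -46.4 [ 0.50899569 -0.02300337]
handle 123 [-184.  -10.   85.] [-165.   12.  105.]
scene 545 [ 5.875000e-01 -3.352000e-01  1.690749e+02  2.500000e-03] [ 0.58442697 -0.31425473]
top 880 [ 5.857000e-01 -3.361000e-01  1.703608e+02  2.100000e-03] [ 0.58210018 -0.3152079 ]
```

Drift is parked and bracket 1 is in place. Grip it again, lift, back out sideways, and go to the mat.

Request:
{"name": "carry_out", "arguments": {"series": "0.004 -0.03 0 0;0.0057 -0.0291 0 0;0 0 -0.02 0;0 0 -0.025 0;0 0 -0.025 0;0 0 -0.025 0;0 0 -0.015 0;0 0 -0.012 0;0 0 0 0;0 0 0 0"}}

```text
time: 28.02
tool_pos: [0.5104, -0.0208, 0.0171]
tcp_rot: [0.106, 3.138, -0.0]
wrist_force: [0.7, 0.1, 0.1]
width: 0.55
grip_force: 0.0
```

Request:
{"name": "carry_out", "arguments": {"series": "0 0 0 0;0 0 0 0;0 0 0 0;0 0 0 0;0 0 0 0;0 0 0 0", "jaw": -1}}

```text
time: 28.78
tool_pos: [0.5108, -0.0212, 0.0178]
tcp_rot: [0.106, 3.137, -0.001]
wrist_force: [-0.2, -1.0, 5.0]
width: 0.24
grip_force: 81.0
```

Request:
{"name": "carry_out", "arguments": {"series": "0 0.001 0.011 0;0 0.001 0.011 0;0 0.001 0.011 0;0 0 0.011 0;-0.019 0 0 0;-0.019 0 0 0;-0.019 0 0 0;-0.019 0 0 0;-0.019 0 0 0;0 0.02 0 0;0 0.025 0 0;0 0.025 0 0;0 0.025 0 0;0 0.025 0 0;0 0.025 0 0;0 0.025 0 0;0 0.025 0 0;0 0.025 0 0;0 0.025 0 0;0.005 0.025 0 0"}}

```text
time: 31.28
tool_pos: [0.4188, 0.2527, 0.0605]
tcp_rot: [-0.106, -3.139, 0.0]
wrist_force: [0.8, 0.2, -2.9]
width: 0.235
grip_force: 79.9
```

Request:
{"name": "carry_out", "arguments": {"series": "0.005 0.025 0 0;0.005 0.025 0 0;0.005 0.025 0 0;0 0 0 0;0 0 -0.015 0;0 0 -0.015 0;0 0 -0.006 0;0 0 0 0;0 0 0 0"}}

```text
time: 32.4
tool_pos: [0.4348, 0.3272, 0.0245]
tcp_rot: [0.107, 3.139, 0.0]
wrist_force: [-0.4, -1.4, -3.5]
width: 0.239
grip_force: 79.9
```

Request:
{"name": "carry_out", "arguments": {"series": "0 -0.011 0 0;0 -0.011 0 0;0 0 0 0;0 0 -0.002 0;0 0 -0.0015 0;0 0 0 0;0 0 0 0"}}

```text
time: 33.28
tool_pos: [0.4347, 0.3053, 0.0217]
tcp_rot: [0.106, 3.14, -0.0]
wrist_force: [-3.5, -2.6, 5.6]
width: 0.238
grip_force: 81.1
```

Request:
{"name": "carry_out", "arguments": {"series": "0 0 0 0;0 0 0 0;0 0 0 0;0 0 0 0;0 0 0.02 0;0 0 0.03 0;0 0 0.03 0;0 0 0.03 0;0 -0.05 0 0;0 -0.05 0 0;0 -0.05 0 0;0 0 0 0", "jaw": 0.1}}

```text
time: 34.78
tool_pos: [0.4342, 0.1526, 0.1307]
tcp_rot: [-0.113, -3.139, 0.001]
wrist_force: [0.7, 0.8, 0.6]
width: 0.553
grip_force: 0.0
```

```bash
python3 - <<'E'
from h import *
s=st()
im,dp,c=snap("scene","s8")
P=c[(c[...,2]>.056)&(c[...,2]<.076)&(c[...,0]>.36)&(c[...,0]<.7)&(c[...,1]>.22)&(c[...,1]<.46)];f=fitL(P[:,:2],-4);print("mat br",len(P),np.median(P[:,2]),np.round(f,4))
for n in("scene","top"):
    if n=="top": im,dp,c=snap(n)
    P=c[(c[...,2]>.052)&(c[...,2]<.072)&(c[...,0]>.46)&(c[...,0]<.7)&(c[...,1]>-.46)&(c[...,1]<-.22)];f=fitL(P[:,:2],170);print(n,len(P),np.round(f,4),bores(*f[:3])["pinA"])
E
```

```text
t 34.77 [0.4342 0.1526 0.1307] yd 85.9 w 0.553 g 0.0 f [0.7 0.8 0.6]
mat br 840 0.06513153029250246 [ 4.277e-01  3.255e-01 -3.677e+00  2.300e-03]
scene 550 [ 5.875000e-01 -3.354000e-01  1.695889e+02  2.600000e-03] [ 0.58427354 -0.31449579]
top 881 [ 5.853000e-01 -3.361000e-01  1.694188e+02  2.100000e-03] [ 0.58213374 -0.31516842]
```

Bracket 1 is on the mat as planned. Next bracket 2.

Request:
{"name": "carry_out", "arguments": {"series": "0.0106 -0.0334 0 -0.46;0.0106 -0.0334 0 -0.46;0.0106 -0.0334 0 -0.46;0.0106 -0.0334 0 -0.46;0.0106 -0.0334 0 -0.46;0.0106 -0.0334 0 -0.46;0.0106 -0.0334 0 -0.46;0.0106 -0.0334 0 -0.46;0.0106 -0.0334 0 -0.46;0.0106 -0.0334 0 -0.46;0.0106 -0.0334 0 -0.46;0.0106 -0.0334 0 -0.46;0.0106 -0.0334 0 -0.46;0.0106 -0.0334 0 -0.46;0 0 0 0;0 0 0 0"}}

```text
time: 36.88
tool_pos: [0.5834, -0.3109, 0.1302]
tcp_rot: [-0.28, -3.128, -0.002]
wrist_force: [0.3, 1.2, 0.3]
width: 0.55
grip_force: 0.0
```

```bash
python3 - <<'E'
from h import *
s=st()
im,dp,c=snap("scene")
P=c[(c[...,2]>.052)&(c[...,2]<.072)&(c[...,0]>.46)&(c[...,0]<.7)&(c[...,1]>-.46)&(c[...,1]<-.22)];f=fitL(P[:,:2],170);print(len(P),np.round(f,4),bores(*f[:3])["pinA"])
E
```

```text
t 36.88 [ 0.5834 -0.3109  0.1302] yd 79.8 w 0.55 g 0.0 f [0.3 1.2 0.3]
548 [ 5.874000e-01 -3.365000e-01  1.697157e+02  2.500000e-03] [ 0.5840637  -0.31557931]
```

Not moved. Correct −4 mm in y, descend, and grip.

Request:
{"name": "carry_out", "arguments": {"series": "0 -0.0041 0 0;0 0 -0.025 0;0 0 -0.025 0;0 0 -0.025 0;0 0 -0.025 0;0 0 -0.015 0;0 0 0 0;0 0 0 0"}}

```text
time: 37.92
tool_pos: [0.5837, -0.3168, 0.017]
tcp_rot: [0.282, 3.127, -0.001]
wrist_force: [-0.6, -0.4, -0.3]
width: 0.552
grip_force: 0.0
```

Request:
{"name": "carry_out", "arguments": {"series": "0 0 0 0;0 0 0 0;0 0 0 0;0 0 0 0;0 0 0 0;0 0 0 0", "jaw": -1}}

```text
time: 38.67
tool_pos: [0.5841, -0.3169, 0.0176]
tcp_rot: [0.282, 3.126, -0.001]
wrist_force: [-0.0, 1.5, 6.7]
width: 0.237
grip_force: 80.4
```

Request:
{"name": "carry_out", "arguments": {"series": "0 0 0.012 0;0 0 0.012 0;0 0 0.012 0;0 0 0.012 0;-0.021 0.01 0 0;-0.021 0.01 0 0;-0.021 0.01 0 0;-0.021 0.01 0 0;-0.021 0.01 0 0;-0.021 0.01 0 0;-0.021 0.01 0 0;-0.021 0.01 0 0;0 0.0187 0 -10.5;0 0.0187 0 -10.5;0 0.0187 0 -10.5;0 0.0187 0 -10.5;0 0.0187 0 -10.5;0 0.0187 0 -10.5;0 0.0187 0 -10.5;0 0.0187 0 -10.5"}}

```text
time: 41.18
tool_pos: [0.4154, -0.0865, 0.0648]
tcp_rot: [2.309, 2.128, 0.001]
wrist_force: [0.6, 0.4, -4.0]
width: 0.238
grip_force: 79.2
```

Request:
{"name": "carry_out", "arguments": {"series": "0 0.008 0 -10.5;0 0.008 0 -10.5;0 0.008 0 -10.5;0 0.008 0 -10.5;0 0.008 0 -10.5;0 0.008 0 -10.5;0 0.008 0 -10.5;0 0.008 0 -10.5;0 0.0072 0 -5.6;0 0 0 0;0 0 0 0"}}

```text
time: 42.55
tool_pos: [0.4152, -0.0159, 0.0643]
tcp_rot: [3.14, -0.104, 0.001]
wrist_force: [1.0, -0.5, -4.8]
width: 0.237
grip_force: 79.2
```

```bash
python3 - <<'E'
from h import *
s=st()
im,dp,c=snap("scene")
cv2.imwrite("pics/s9v.png",cv2.resize(im[130:280,200:400],(640,480),interpolation=cv2.INTER_CUBIC))
E
```

```text
t 42.55 [ 0.4152 -0.0159  0.0643] yd -93.8 w 0.237 g 79.2 f [ 1.  -0.5 -4.8]
```

View pics/s9v.png

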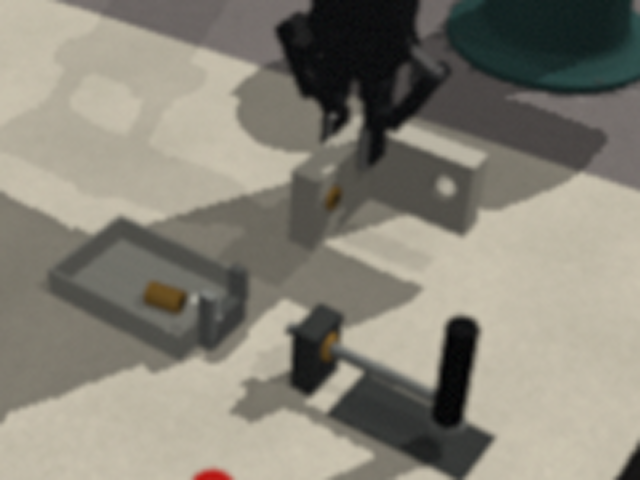

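Bracket 2's bore B (crop (445,187)) is see-through too, with brass in A, and the pose is right. Move in and lower to just above the bench.

Request:
{"name": "carry_out", "arguments": {"series": "0.015 0 0 0;0.015 0 0 0;0.015 0 0 0;0.015 0 0 0;0.015 0 0 0;0.015 0 0 0;0 0 0 0;0 0 -0.012 0;0 0 -0.012 0;0 0 -0.012 0;0 0 -0.007 0;0 0 0 0;0 0 0 0"}}

```text
time: 44.22
tool_pos: [0.5053, -0.0157, 0.0212]
tcp_rot: [3.14, -0.107, 0.001]
wrist_force: [-0.5, -0.6, -4.7]
width: 0.239
grip_force: 79.2
```

```bash
python3 - <<'E'
from h import *
st()
im,dp,c=snap("scene");J=jig(c)
m=(J[...,2]>12)&(J[...,2]<52)&(im.max(2)>60)
A=J[m&(J[...,1]>10)&(J[...,1]<35)&(J[...,0]>-30)&(J[...,0]<-6)]; print("endA y (23.5 before)",np.median(A[:,1]),len(A))
I=J[m&(J[...,1]>-30)&(J[...,1]<10)&(J[...,0]>-60)&(J[...,0]<-10)]
for y in(-30,-20,-10,0): q=I[(I[:,1]>=y)&(I[:,1]<y+10)];print(y,np.median(q[:,0]).round(1))
B=J[m&(J[...,1]>-70)&(J[...,1]<-45)&(J[...,0]>-100)&(J[...,0]<-60)];print("B inner",np.median(B[:,1]))
E
```

```text
t 44.23 [ 0.5053 -0.0157  0.0212] yd -93.9 w 0.239 g 79.2 f [-0.5 -0.6 -4.7]
endA y (23.5 before) 21.990933963557673 99
-30 -31.2
-20 -31.0
-10 -32.2
0 -31.9
B inner -58.61100339024584
```

Spot on (end at 22, inner face at −31.5, so a 9.5 mm gap). Forward 8 mm, down, release, then to the handle.

Request:
{"name": "carry_out", "arguments": {"series": "-0.0003 -0.004 0 0;-0.0003 -0.004 0 0;0 0 -0.002 0;0 0 -0.002 0;0 0 0 0;0 0 0 0"}}

```text
time: 45.02
tool_pos: [0.5045, -0.0239, 0.0175]
tcp_rot: [3.139, -0.107, 0.0]
wrist_force: [-2.7, -1.0, 5.7]
width: 0.242
grip_force: 80.5
```

Request:
{"name": "carry_out", "arguments": {"series": "0 0 0 0;0 0 0 0;0 0 0 0;0 0 0 0;0 0 0.015 0;0 0 0.03 0;0 0 0.04 0;0 0 0.03 0;0.0068 0.02 0 0;0.0068 0.02 0 0;0.0068 0.02 0 0;0.0068 0.02 0 0;0.0068 0.02 0 0;0.0068 0.02 0 0;0.0068 0.02 0 0;0.0068 0.02 0 0;0 0 0 0;0 0 0 0", "jaw": 0.2}}

```text
time: 47.28
tool_pos: [0.5585, 0.1363, 0.1316]
tcp_rot: [3.139, -0.106, -0.001]
wrist_force: [-0.7, 0.7, 0.1]
width: 0.604
grip_force: 0.0
```

```bash
python3 - <<'E'
from h import *
st()
im,dp,c=snap("scene"); J=jig(c)
P=c[(J[...,2]>52)&(J[...,2]<72)&(J[...,0]>-140)&(J[...,0]<10)&(J[...,1]>-100)&(J[...,1]<30)&(im.max(2)>75)]
f=fitL(P[:,:2],-4);d=np.array(f[:2])-o;print(np.round(f,4),"jig",(d@u*1000).round(1),(d@v*1000).round(1))
E
```

```text
t 47.27 [0.5585 0.1363 0.1316] yd -93.9 w 0.604 g 0.0 f [-0.7  0.7  0.1]
[ 5.0380e-01  1.8100e-02 -6.2799e+00  2.3000e-03] jig -53.2 -47.4
```

Bracket 2 has been knocked back about 20 mm. I re-grip it and reseat it.

Request:
{"name": "carry_out", "arguments": {"series": "-0.0072 -0.0198 0 -0.3;-0.0072 -0.0198 0 -0.3;-0.0072 -0.0198 0 -0.3;-0.0072 -0.0198 0 -0.3;-0.0072 -0.0198 0 -0.3;-0.0072 -0.0198 0 -0.3;-0.0072 -0.0198 0 -0.4;0 0 0 0;0 0 0 0", "jaw": 0.1}}

```text
time: 48.45
tool_pos: [0.5084, -0.0025, 0.132]
tcp_rot: [-3.137, 0.169, -0.001]
wrist_force: [0.5, -0.0, 1.2]
width: 0.55
grip_force: 0.0
```

```bash
python3 - <<'E'
from h import *
st()
im,dp,c=snap("scene"); J=jig(c)
P=c[(J[...,2]>52)&(J[...,2]<72)&(J[...,0]>-140)&(J[...,0]<10)&(J[...,1]>-100)&(J[...,1]<30)&(im.max(2)>75)]
f=fitL(P[:,:2],-4);d=np.array(f[:2])-o;print(np.round(f,4),"jig",(d@u*1000).round(1),(d@v*1000).round(1),bores(*f[:3])["pinA"])
cv2.imwrite("pics/s10v.png",cv2.resize(im[150:300,200:400],(640,480),interpolation=cv2.INTER_CUBIC))
E
```

```text
t 48.45 [ 0.5084 -0.0025  0.132 ] yd -96.2 w 0.55 g 0.0 f [ 0.5 -0.   1.2]
[ 5.0390e-01  1.7300e-02 -5.0449e+00  2.5000e-03] jig -52.4 -47.3 [ 0.50911116 -0.00321265]
```

View pics/s10v.png

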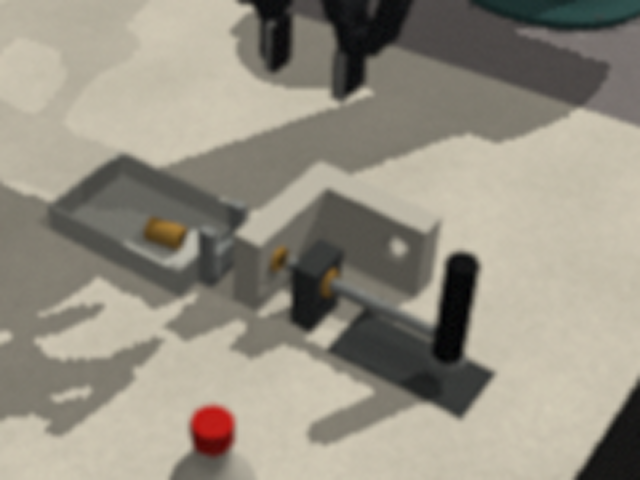

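Picture confirms the gap between posts and bracket, with the tip just behind the sleeve (crop (285,262)). Grip and slide it forward on the bench.

Request:
{"name": "carry_out", "arguments": {"series": "0 -0.0005 -0.025 0;0 0 -0.025 0.5;0 0 -0.025 0;0 0 -0.025 0;0 0 -0.013 0;0 0 0 0;0 0 0 0"}}

```text
time: 49.38
tool_pos: [0.5093, -0.0027, 0.0198]
tcp_rot: [3.138, -0.153, 0.002]
wrist_force: [0.4, -0.9, -0.5]
width: 0.552
grip_force: 0.0
```

Request:
{"name": "carry_out", "arguments": {"series": "0 0 0 0;0 0 0 0;0 0 0 0;0 0 0 0;0 0 0 0;0 0 0 0", "jaw": -1}}

```text
time: 50.12
tool_pos: [0.5096, -0.0032, 0.0204]
tcp_rot: [3.137, -0.153, 0.004]
wrist_force: [-0.3, -1.6, 5.7]
width: 0.239
grip_force: 79.5
```

Request:
{"name": "carry_out", "arguments": {"series": "-0.0004 -0.003 0.0005 0.6;-0.0004 -0.003 0.0005 0.6;-0.0004 -0.003 0 0.6;-0.0004 -0.003 0 0;-0.0004 -0.003 0 0;-0.0004 -0.003 0 0;0 0 0 0;0 0 0 0"}}

```text
time: 51.12
tool_pos: [0.5065, -0.0206, 0.0204]
tcp_rot: [-3.139, 0.104, -0.002]
wrist_force: [-0.7, 4.7, 5.6]
width: 0.236
grip_force: 79.4
```

```bash
python3 - <<'E'
from h import *
st()
im,dp,c=snap("scene");J=jig(c)
m=(J[...,2]>12)&(J[...,2]<52)&(im.max(2)>60)
A=J[m&(J[...,1]>10)&(J[...,1]<35)&(J[...,0]>-22)&(J[...,0]<0)]; print("endA y",np.median(A[:,1]),len(A))
I=J[m&(J[...,1]>-30)&(J[...,1]<10)&(J[...,0]>-60)&(J[...,0]<-10)]
for y in(-30,-20,-10,0): q=I[(I[:,1]>=y)&(I[:,1]<y+10)];print(y,np.median(q[:,0]).round(1))
E
```

```text
t 51.12 [ 0.5065 -0.0206  0.0204] yd -93.8 w 0.236 g 79.4 f [-0.7  4.7  5.6]
endA y 19.66424470445633 84
-30 -26.3
-20 -26.6
-10 -26.8
0 -26.6
```

Request:
{"name": "carry_out", "arguments": {"series": "0.001 -0.0015 0 0;0.001 -0.001 0 0;0 0 0 0;0 0 0 0"}}

```text
time: 51.68
tool_pos: [0.5071, -0.0224, 0.0204]
tcp_rot: [-3.138, 0.104, 0.003]
wrist_force: [-4.7, 7.5, 9.5]
width: 0.236
grip_force: 79.9
```

Request:
{"name": "carry_out", "arguments": {"series": "0 0 0 0;0 0 0 0;0 0 0 0;0 0 0 0;0 0 0.015 0;0 0 0.03 0;0 0 0.04 0;0 0 0.025 0;0.0064 0.02 0 0;0.0064 0.02 0 0;0.0064 0.02 0 0;0.0064 0.02 0 0;0.0064 0.02 0 0;0.0064 0.02 0 0;0.0064 0.02 0 0;0.0064 0.02 0 0;0 0 0 0;0 0 0 0", "jaw": 0.2}}

```text
time: 53.92
tool_pos: [0.5589, 0.1367, 0.1296]
tcp_rot: [3.139, -0.104, -0.001]
wrist_force: [0.2, -0.5, -0.2]
width: 0.602
grip_force: 0.0
```

```bash
python3 - <<'E'
from h import *
st()
im,dp,c=snap("scene"); J=jig(c)
P=c[(J[...,2]>52)&(J[...,2]<72)&(J[...,0]>-140)&(J[...,0]<10)&(J[...,1]>-100)&(J[...,1]<30)&(im.max(2)>75)]
f=fitL(P[:,:2],-4);d=np.array(f[:2])-o;print(np.round(f,4),"jig",(d@u*1000).round(1),(d@v*1000).round(1),bores(*f[:3])["pinA"])
E
```

```text
t 53.92 [0.5589 0.1367 0.1296] yd -93.8 w 0.602 g 0.0 f [ 0.2 -0.5 -0.2]
[ 5.0060e-01  8.0000e-04 -4.2965e+00  2.4000e-03] jig -35.7 -49.5 [ 0.50606671 -0.0196918 ]
```

Seated well. Grip the handle and push.

Request:
{"name": "carry_out", "arguments": {"series": "0 0 -0.02 0;0 0 -0.02 0;0 0 -0.02 0;0 0 -0.02 0;0 0 0 0;0 0 0 0"}}

```text
time: 54.72
tool_pos: [0.5594, 0.1368, 0.0499]
tcp_rot: [-3.14, 0.104, -0.0]
wrist_force: [0.0, 0.6, -0.3]
width: 0.603
grip_force: 0.0
```

Request:
{"name": "carry_out", "arguments": {"series": "0 0 0 0;0 0 0 0;0 0 0 0;0 0 0 0;0 0 0 0;0 0 0 0", "jaw": -1, "grip_force": 40}}

```text
time: 55.48
tool_pos: [0.56, 0.1354, 0.0512]
tcp_rot: [3.138, -0.103, 0.003]
wrist_force: [-0.6, -5.5, 3.3]
width: 0.245
grip_force: 39.2
```

Request:
{"name": "carry_out", "arguments": {"series": "-0.0004 -0.006 0 0;-0.0004 -0.006 0 0;-0.0004 -0.006 0 0;-0.0004 -0.006 0 0;-0.0004 -0.006 0 0;-0.0004 -0.006 0 0;-0.0004 -0.006 0 0;-0.0004 -0.006 0 0;-0.0004 -0.006 0 0;-0.0004 -0.006 0 0;-0.0004 -0.006 0 0;-0.0004 -0.006 0 0;-0.0004 -0.005 0 0;0 0 0 0;0 0 0 0;0 0 0 0"}}

```text
time: 57.48
tool_pos: [0.555, 0.0595, 0.0512]
tcp_rot: [-3.14, 0.105, -0.004]
wrist_force: [-1.0, 0.8, 6.0]
width: 0.249
grip_force: 39.7
```

```bash
python3 - <<'E'
from h import *
s=st()
im,dp,c=snap("scene")
cv2.imwrite("pics/s11v.png",cv2.resize(im[150:300,200:400],(640,480),interpolation=cv2.INTER_CUBIC))
E
```

```text
t 57.48 [0.555  0.0595 0.0512] yd -93.8 w 0.249 g 39.7 f [-1.   0.8  6. ]
```

View pics/s11v.png

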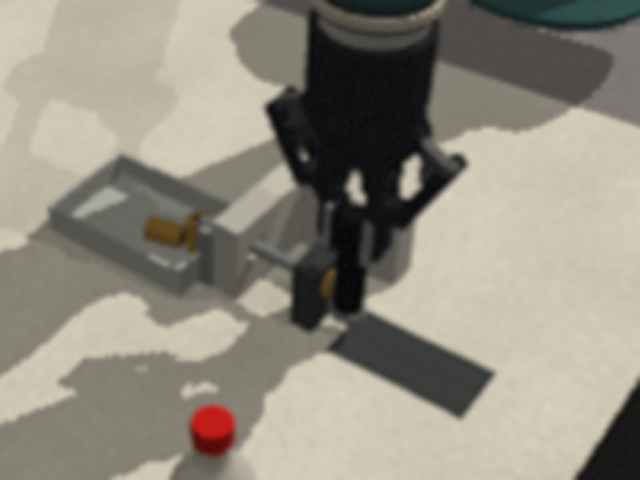

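The second sleeve is out, lying by the first at crop (192,232) and possibly leaning. I push the last 2 mm, then pull back and look.

Request:
{"name": "carry_out", "arguments": {"series": "-0.0001 -0.0015 0 0;-0.0001 -0.0015 0 0;0 0 0 0;0.0004 0.006 0 0;0.0004 0.006 0 0;0.0004 0.006 0 0;0.0004 0.006 0 0;0.0004 0.006 0 0;0.0004 0.006 0 0;0.0004 0.006 0 0;0.0004 0.006 0 0;0.0004 0.006 0 0;0.0004 0.006 0 0;0.0004 0.006 0 0;0.0004 0.006 0 0;0.0004 0.006 0 0;0.0003 0.004 0 0;0 0.001 0 0;0 0 0 0"}}

```text
time: 59.9
tool_pos: [0.56, 0.1354, 0.0511]
tcp_rot: [3.134, -0.102, 0.002]
wrist_force: [-0.8, -13.8, 9.3]
width: 0.247
grip_force: 40.4
```

Request:
{"name": "carry_out", "arguments": {"series": "0 0 0 0;0 0 0 0;0 0 0 0;0 0 0 0;0 0 0.03 0;0 0 0.03 0;0 0 0.03 0;-0.02 -0.02 0 0;-0.02 -0.04 0 0;-0.02 -0.04 0 0;0 0 0 0;0 0 0 0", "jaw": 0.1, "grip_force": 80}}

```text
time: 61.4
tool_pos: [0.4996, 0.04, 0.1401]
tcp_rot: [-3.139, 0.105, -0.001]
wrist_force: [-0.1, -0.5, 0.1]
width: 0.554
grip_force: 0.0
```

```bash
python3 - <<'E'
from h import *
s=st()
im,dp,c=snap("scene"); J=jig(c)
P=c[(J[...,2]>52)&(J[...,2]<72)&(J[...,0]>-140)&(J[...,0]<10)&(J[...,1]>-100)&(J[...,1]<30)&(im.max(2)>75)]
f=fitL(P[:,:2],-4);d=np.array(f[:2])-o;print(np.round(f,4),"jig",(d@u*1000).round(1),(d@v*1000).round(1),bores(*f[:3])["pinA"])
H=J[(J[...,2]>85)&(J[...,2]<112)&(abs(J[...,1])<25)&(J[...,0]<-90)&(J[...,0]>-220)];print("handle",len(H),H.min(0).round(),H.max(0).round())
hsv=cv2.cvtColor(im,cv2.COLOR_BGR2HSV);m=(hsv[...,1]>150)&(hsv[...,0]<25)&(J[...,0]>0)&(J[...,0]<136)&(abs(J[...,1])<42)
n,l,stt,ce=cv2.connectedComponentsWithStats(m.astype(np.uint8))
for i in range(1,n):
    q=J[l==i]; print(stt[i,4],q.min(0).round(),q.max(0).round())
a=cv2.resize(im[150:300,200:400],(560,420),interpolation=cv2.INTER_CUBIC)
im,_,_=snap("top"); b=cv2.resize(im[200:260,270:330],(240,240),interpolation=cv2.INTER_CUBIC)
a[:240,320:]=b; cv2.imwrite("pics/s12v.png",a)
E
```

```text
t 61.4 [0.4996 0.04   0.1401] yd -93.8 w 0.554 g 0.0 f [-0.1 -0.5  0.1]
[ 5.0240e-01 -1.4000e-03 -4.6426e+00  2.4000e-03] jig -33.7 -47.5 [ 0.50776845 -0.02187029]
handle 124 [-185.  -10.   85.] [-165.   12.  106.]
103 [ 28. -10.  11.] [67. 14. 32.]
```

View pics/s12v.png

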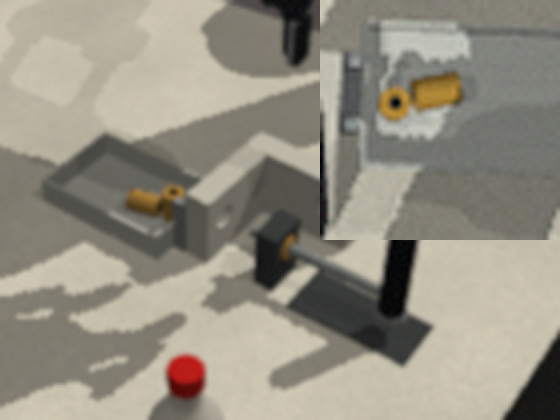

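Both sleeves are in the tray (one lying, one standing), the drift is parked, and the bore is empty. Now take bracket 2 to the mat.

Request:
{"name": "carry_out", "arguments": {"series": "0.0035 -0.03 0 0;0.004 -0.0315 0 0;0 0 -0.025 0;0 0 -0.025 0;0 0 -0.025 0;0 0 -0.025 0;0 0 -0.015 0;0 0 -0.007 0;0 0 0 0;0 0 0 0"}}

```text
time: 62.75
tool_pos: [0.5077, -0.0218, 0.0188]
tcp_rot: [3.14, -0.104, 0.003]
wrist_force: [-0.4, 0.2, 0.5]
width: 0.548
grip_force: 0.0
```

Request:
{"name": "carry_out", "arguments": {"series": "0 0 0 0;0 0 0 0;0 0 0 0;0 0 0 0;0 0 0 0;0 0 0 0", "jaw": -1}}

```text
time: 63.5
tool_pos: [0.5079, -0.0222, 0.0192]
tcp_rot: [3.139, -0.104, 0.004]
wrist_force: [-0.4, -1.0, 5.5]
width: 0.237
grip_force: 80.4
```

Request:
{"name": "carry_out", "arguments": {"series": "0 0.001 0.011 0;0 0.001 0.011 0;0 0.001 0.011 0;0 0 0.011 0;-0.0186 0 0 0;-0.0186 0 0 0;-0.0186 0 0 0;-0.0186 0 0 0;-0.0186 0 0 0;0 0.0227 0 0;0 0.0227 0 0;0 0.0227 0 0;0 0.0227 0 0;0 0.0227 0 0;0 0.0227 0 0;0 0.0227 0 0;0 0.0227 0 0;0 0.0227 0 0;0 0 0 0;0 0 0 0"}}

```text
time: 66.0
tool_pos: [0.4129, 0.1848, 0.0616]
tcp_rot: [3.139, -0.104, -0.001]
wrist_force: [0.4, 0.2, -4.1]
width: 0.241
grip_force: 79.6
```

Request:
{"name": "carry_out", "arguments": {"series": "0.0203 0 0 0;0.0203 0 0 0;0.0203 0 0 0;0.0203 0 0 0;0.0203 0 0 0;0.0203 0 0 0;0.0203 0 0 0;0.0203 0 0 0;0 0 0 0;0 0.0222 0 0;0 0.0222 0 0;0 0.0222 0 0;0 0.0222 0 0;0 0.0222 0 0;0 0 0 0;0 0 0 0"}}

```text
time: 68.0
tool_pos: [0.5759, 0.2966, 0.0617]
tcp_rot: [3.139, -0.103, -0.001]
wrist_force: [-0.5, -1.3, -4.5]
width: 0.235
grip_force: 79.7
```

```bash
python3 - <<'E'
from h import *
s=st()
im,dp,c=snap("scene")
P=c[(c[...,2]>.056)&(c[...,2]<.073)&(c[...,0]>.36)&(c[...,0]<.515)&(c[...,1]>.22)&(c[...,1]<.46)];f=fitL(P[:,:2],-4);print("mat br1",len(P),np.round(f,4))
cv2.imwrite("pics/s13v.png",cv2.resize(im[140:390,260:560],(720,600),interpolation=cv2.INTER_CUBIC))
E
```

```text
t 68.0 [0.5759 0.2966 0.0617] yd -93.8 w 0.235 g 79.7 f [-0.5 -1.3 -4.5]
mat br1 257 [ 0.4242  0.3317 -9.2405  0.0121]
```

View pics/s13v.png

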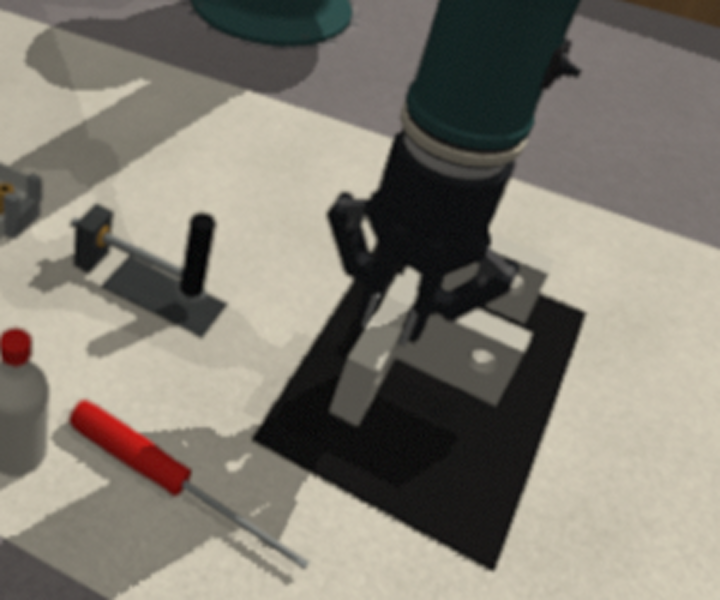

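Bracket 2 hovers over the free half of the mat, with bracket 1 behind it. Lower, release, and retreat.

Request:
{"name": "carry_out", "arguments": {"series": "0 0 -0.012 0;0 0 -0.012 0;0 0 -0.01 0;0 0 -0.003 0;0 0 -0.002 0;0 0 0 0;0 0 0 0"}}

```text
time: 68.92
tool_pos: [0.5768, 0.2969, 0.0232]
tcp_rot: [-3.139, 0.104, -0.002]
wrist_force: [0.4, -0.2, -4.2]
width: 0.238
grip_force: 79.7
```

Request:
{"name": "carry_out", "arguments": {"series": "0 0 0 0;0 0 0 0;0 0 0 0;0 0 0 0;0 0 0.02 0;0 0 0.03 0;0 0 0.03 0;0 0 0.03 0;-0.02 -0.05 0.02 0;-0.02 -0.05 0.02 0;-0.02 -0.05 0.02 0;-0.02 -0.05 0 0;0 -0.05 0 0;0 0 0 0", "jaw": 0.1}}

```text
time: 70.68
tool_pos: [0.4963, 0.0438, 0.1948]
tcp_rot: [3.139, -0.111, 0.004]
wrist_force: [0.5, 0.7, 0.5]
width: 0.552
grip_force: 0.0
```

```bash
python3 - <<'E'
from h import *
s=st()
im,dp,c=snap("scene"); J=jig(c)
for a,b in((.36,.515),(.52,.68)):
    P=c[(c[...,2]>.056)&(c[...,2]<.076)&(c[...,0]>a)&(c[...,0]<b)&(c[...,1]>.22)&(c[...,1]<.46)];f=fitL(P[:,:2],-4);print("br",len(P),np.median(P[:,2]).round(3),np.round(f,4))
H=J[(J[...,2]>85)&(J[...,2]<112)&(abs(J[...,1])<25)&(J[...,0]<-90)&(J[...,0]>-220)];print("handle",H.min(0).round(),H.max(0).round())
cv2.imwrite("pics/s14v.png",cv2.resize(im[140:390,170:560],(780,500),interpolation=cv2.INTER_CUBIC))
E
```

```text
t 70.67 [0.4963 0.0438 0.1948] yd -94.1 w 0.552 g 0.0 f [0.5 0.7 0.5]
br 839 0.065 [ 4.2770e-01  3.2580e-01 -3.3712e+00  2.3000e-03]
br 1158 0.065 [ 5.7000e-01  3.1830e-01 -4.9894e+00  2.1000e-03]
handle [-185.   -9.   85.] [-165.   12.  106.]
```

View pics/s14v.png

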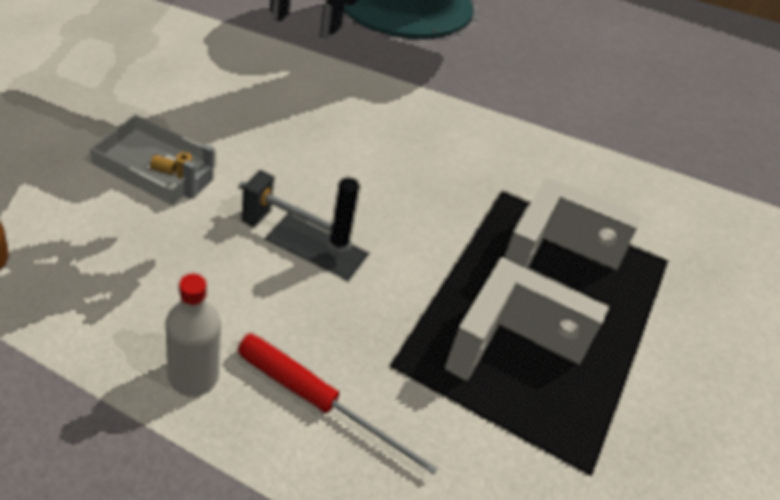

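Both brackets stand on the mat (crop (570,225) and (525,315)), both sleeves are in the tray at (170,162), the drift is parked, and the bystanders are untouched. Handing in.

```bash
python3 -c "
from workcell import bot
print(bot.finish_job())"
```

```text
the job is handed in; nothing more can be done
None
```

The job is handed in: the last camera view showed both sleeves (the other two bores were already empty) in the catch tray, both brackets upright on the mat, the drift fully back, and the bottle and screwdriver (jar mostly out of frame) undisturbed, but the hand-in returned no verdict.

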